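# Lock the syringe into the syringe pump

### The arm

A 6-joint arm with a two-finger parallel gripper is mounted at the origin on a cart in front of the work surface, level with it; the furniture and walls round the work are solid. World frame = base frame: x ahead of the robot, y to its left, z up, the work surface at z = 0. Lengths are in m, angles in rad, forces in N, time in s.
With the tool pointing down it reaches from about 0.3 to 0.875 m from the base axis. Payload 6.4 kg.
Tool frame: the origin (TCP) lies midway between the tips of the shut fingers; the grasp point (between the pads) lies 19 mm behind it; z points along the fingers, y is the line along which they close (so a half turn about z gives the same grasp; the last joint's range is limited). The gripper opens to 85 mm and grips with 20 to 120 N. Pads are 22 mm wide; open, the fingers measure 114 mm over their backs; the gripper's body (76 mm by 85 mm) begins 54 mm behind the grasp point. The pads swing forward as they close: fully open they stand 13 mm farther back than shut.
Start: joints at [0.928, 0.181, 1.607, -0, 1.354, -0.206], TCP at [0.243, 0.521, 0.231] pointing down, gripper open.
Joint ranges: [-2.99, 2.99], [-0.89, 2.07], [0.3, 2.58], [-1.14, 4.28], [0, 2.63], [-3.12, 3.12]. Speed limits (rad/s): [2.57, 2.57, 3.01, 3.14, 3.14, 3.14].

### API

Orientations are given as a unit quaternion [w, x, y, z].
In Python, from bench import sensors, vision, ctrl gives the robot as it stands.
- The arm moves only by the tool carry_out, never from a script. Its argument "deltas" is text: rows parted by semicolons, each of 7 numbers parted by spaces: the shift along the tool's x, y, z in mm, then the turn, a rotation vector about the tool's x, y, z in rad, then the closure, from 0 (fully open) to 1 (shut). In form: tx ty tz ax ay az claw; .... A call has 1 to 12 rows; each row is the pose to reach, as a shift and turn from the pose commanded when the call began, along the tool's axes at that moment; what a row does not reach only later rows make up. A row lasts 1/8 s, in which the tool goes at most 62.5 mm and 10.7 degrees, less where a joint would pass 70% of its speed; a pose out of reach is approached as far as the arm can. A call with a gripper value outside its range is refused whole. The fingers move at their own pace and stop on an object; the grip force is fixed at half the most. Time passes only in rows, so rows that repeat a pose let the fingers close. It gives the time, the measured TCP pose, the force, the opening and the grip force at its end, in the units of the state.
- sensors.get_obs(): the state, without advancing time (a new reading comes with each control period).
- vision.camera(name): name is "scene" or "side" or "wrist"; returns the picture (400x640x3 uint8, blue, green, red); there is no depth.
- vision.camera_model(name): a dict with "K" (3x3 intrinsics, pixels), "extrinsics" (4x4, takes a point from world to camera coordinates); the wrist camera has in their place "hand_eye" (4x4, takes a point from camera to tool coordinates, whose origin is the TCP and whose axes are the flange's). Camera axes: x right, y down, z forward; pixel columns grow to the right and rows downward; lengths in m; the calibration is good to about 2 mm. A picture is of the moment at which its call begins: read the wrist's pose just before it. camera_model takes no time and is no camera call.
- ctrl.hand_in(): hands the job in; it is judged then, once.
The state is a dict: "time_s": time; "q": joint angles; "dq": joint speeds; "joint_efforts": joint torques, N m; "eef_pos": TCP position; "eef_rot": TCP orientation; "wrist_force": force on the tool from outside, world axes, zero at the start; "torque": the same for the moment, N m; "opening": opening from 0.0 (shut) to 1.0 (fully open); "grasp_force": force on a finger pad.
Only numpy, scipy, OpenCV 4.12 (cv2) and the standard library are available. Lean on these libraries where they do the work, as an engineer would, in place of code of your own. Each camera call takes 0.05 s, during which the arm holds its last target. There are 200 camera calls.

### The job

The syringe already lies in the cradle on top of the syringe pump, but its barrel clamp is open. With a finger, swing the hinged metal strap over from the back until it lies on the syringe barrel, then push the cam lever at the front over and all the way down, so that it clamps the strap on the barrel. Only push gently, gripping and lifting nothing: the syringe stays lying in its cradle, and the small things on and around the pump stay where they are.

Things in the scene. Friction and masses are not known exactly. Their poses are not given: they have to be found in the camera images.
- pump: Fixed bench syringe pump: light grey housing 130 (x) x 230 (y) mm, dark grey deck on top at z = 60. Origin: centre of its underside on the worktop; -x is the display front, z up. In its frame (mm) the syringe barrel's axis is at x 0, z 80, along y, in a black V-cradle, y -82 to -12. A pusher block (to z 98) and end block fill the deck's +y half at x -28 to 28.
- strap: Steel clamp strap, flat bar 20 wide, 4 thick, on a pin along the pump's y. Origin: its pin, in the middle of its width, at pump (32, -46, 95) mm. Bar runs from the pin along the strap's own -x to its free end at -62 mm; own z is normal to the bar, its outer face at z = +2. Two fixed lugs 22 mm apart hold the pin, up to 6 mm round it. Stiff pin (0.02 N m, under 1 N at the free end): it stays where left.
- strap_angle (a joint): Strap's angle in rad. 0: level, its rubber pad just lying on the barrel; the pad is sprung (4 N/mm) and gives about 3 mm (to -0.08). pi/2: upright. It starts at 1.75 to 2.0, leaning back away from the syringe, towards the pump's +x. Pushed towards the pump's -x and then down its value falls to 0. Stop at 2.05.
- strap_tip (a point): Middle of the strap's free end, on its outer face (the face that is on top when the strap is down), 62 mm from the pin.
- lever: Cam lever, black thumb pad on a dark steel handle, on a pin along the pump's y at pump (-44, -46, 96) mm, its origin. Handle 13 wide, reaching 62 mm from the pin; pad 18 wide, on the last 26 mm; outer face of the pad 9 mm off the line from the pin. That line slopes up 0.26 rad from the lever's own +x (own z up). A nose by the pin presses on the strap's free end. Stiff pin: 2 to 4 N at the pad move it; stays where left.
- lever_angle (a joint): Lever's angle in rad. 0: fully down (stop), the handle lying over the strap and rising 0.26 rad towards the pump's +x. The handle's slope above the pump's +x is this value + 0.26. It starts at 1.65 to 1.95, handle up and leaning to the pump's -x. Above 1.0 it is out of the strap's way; if it goes down before the strap, it blocks the strap. The nose meets the strap in the last 0.2 rad.
- lever_pad (a point): Middle of the thumb pad's outer face (the face that is on top when the lever is down), 50 mm out along the handle from the pin and 9 mm off its line.
- syringe: Loose 20 ml plastic syringe, about 124 long, barrel 22 dia, lying in the pump's cradle along y. Origin: under its middle, 11 mm below the barrel's axis; own y runs from the nozzle to the plunger. It must stay there.
- vial_large: Capped glass vial, 27 dia x 64 mm, standing on the worktop in front of the pump, left of the lever (larger y). Origin: centre of its underside. Bystander.
- vial_small: Capped glass vial, 22 dia x 52 mm, standing near the worktop's front edge, left of the pump. Origin: centre of its underside. Bystander.
- stopcock: Small three-way stopcock with a flat handle, 34 x 40 x 16 mm, lying on the pump's deck behind the plunger. Origin: centre of its underside. Bystander.
- bottle: White dropper bottle with a pointed cap, 34 dia x 96 mm, standing to the right of the pump. Origin: centre of its underside. Bystander.
- syringe_small: Slim syringe, 105 long, 14 dia, lying near the worktop's front edge at the far right. Origin: under its middle. Bystander.
- dish: Lidded 55 mm dish, 14 high, on the low black box to the left behind; hoses arch over the worktop farther left. Origin: centre of its underside. Bystander.

How it is judged:
On the way, in this order (a step that is already met when the one before it is completed fails the run):
1. the strap is swung over onto the barrel while the lever is still up (value of joint strap_angle below 0.1 rad and value of joint lever_angle above 0.9 rad), for 0.2 s.
2. the lever is pushed fully down, over the closed strap (value of joint each of lever_angle, strap_angle below 0.06 rad), for 0.2 s.
At the end, for the whole second after the job is handed in: The lever is fully down (within 0.06 rad of its stop), the strap lies on the barrel (below 0.06 rad) and is pressed on it (over 2 N), and the syringe lies at rest in its cradle (within 4 mm across, about 9 mm along and 10 mm in height of where it started) (all of step 2 and contact force between strap and syringe above 2 N and distance between syringe and pump below 0.088 m and x of syringe in the frame of pump between -0.004 and 0.004 m and y of syringe in the frame of pump between -0.046 and -0.028 m and linear speed of syringe below 0.02 m/s); the robot touches nothing.
It fails at once if the syringe is lifted or pushed out of its cradle (10 mm) (z of syringe in the frame of pump above 0.079 m).
It fails at once if the fingers press or squeeze the syringe with over 15 N (contact force between the fingers and syringe above 15 N).
It fails at once if the strap is gripped or forced (over 60 N from the fingers) (contact force between the fingers and strap above 60 N).
It fails at once if the lever is gripped or forced (over 60 N from the fingers) (contact force between the fingers and lever above 60 N).
It fails at once if a bystander is moved by over 30 mm (distance of any of vial_large, vial_small, stopcock, bottle, syringe_small, dish from where it was at the start of the episode above 0.03 m).
It also fails if it takes over 54 s, if anything falls off the work surface, if the arm or the gripper's body presses on something with over 40 N, if the wrist force passes 120 N, or if a joint passes its speed limit or range.

## Working session

There is one attempt and no reset: what is moved stays moved. The work goes in short steps, Python scripts to look and compute and a tool call to move; the robot and the scene stay as the last step left them, time stands still between calls to the robot, and variables do not carry over. Pictures are saved under pics/ and viewed, at most 12 in all, crops included, and the job is handed in when it is done.

Besides the shell and the picture viewer there is one more tool, called after "Emit:" in YAML: its name, and indented under it one key for each argument. carry_out: Moves the arm, as the interface text tells. Its arguments: {"type":"object","properties":{"deltas":{"type":"string"}},"required":["deltas"]}

```bash
mkdir -p pics
python3 - <<'E'
from bench import sensors, vision, ctrl
import cv2, numpy as np
np.set_printoptions(precision=4,suppress=True)
o=sensors.get_obs(); print(o['time_s'],o['eef_pos'],o['eef_rot'],o['opening'])
for n in ['scene','side','wrist']:
    im=vision.camera(n); cv2.imwrite(f'pics/{n}0.png',im)
    m=vision.camera_model(n); print(n,{k:np.array(v) for k,v in m.items()})
E
```

```text
0.0 [0.2429 0.5206 0.2304] [-0.0003  0.2166  0.9763 -0.0008] 0.9955743147654008
scene {'K': array([[363.9391,   0.    , 322.8756],
       [  0.    , 363.9391, 199.2195],
       [  0.    ,   0.    ,   1.    ]]), 'extrinsics': array([[ 0.8335, -0.5525,  0.0027, -0.5514],
       [-0.3006, -0.4577, -0.8368,  0.1258],
       [ 0.4635,  0.6967, -0.5476,  1.0391],
       [ 0.    ,  0.    ,  0.    ,  1.    ]])}
side {'K': array([[363.5361,   0.    , 315.7611],
       [  0.    , 363.5361, 197.8837],
       [  0.    ,   0.    ,   1.    ]]), 'extrinsics': array([[-0.9958, -0.0891, -0.0226,  0.4903],
       [-0.0323,  0.5697, -0.8212,  0.2149],
       [ 0.086 , -0.817 , -0.5702,  0.7572],
       [ 0.    ,  0.    ,  0.    ,  1.    ]])}
wrist {'K': array([[287.9423,   0.    , 319.143 ],
       [  0.    , 287.9423, 201.8178],
       [  0.    ,   0.    ,   1.    ]]), 'hand_eye': array([[ 0.0003, -0.9521, -0.3059,  0.0785],
       [ 1.    , -0.    ,  0.0009,  0.0011],
       [-0.0008, -0.3059,  0.9521, -0.1426],
       [ 0.    ,  0.    ,  0.    ,  1.    ]])}
```

View pics/scene0.png

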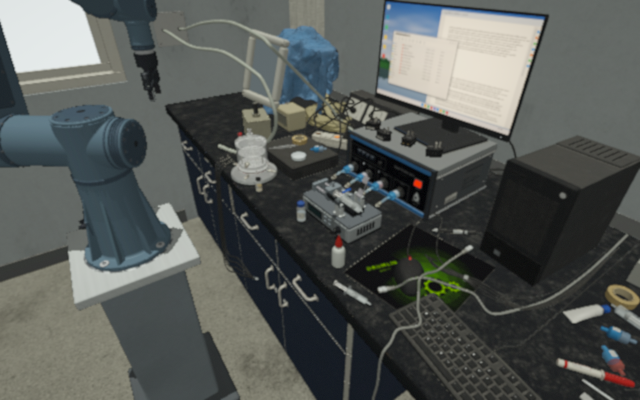

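View pics/side0.png

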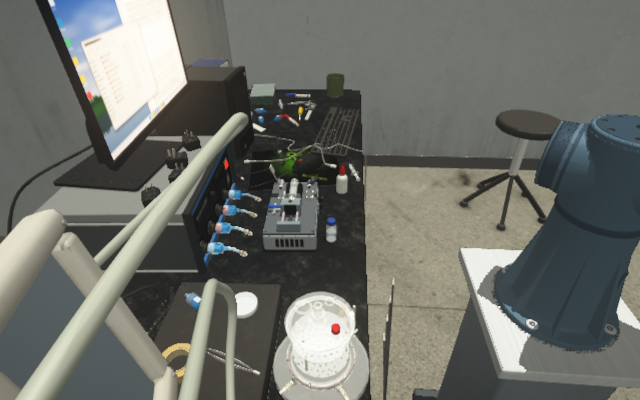

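The pump is small in both views: about (342,208) in scene and (292,215) in side. I'll enlarge both before measuring.

```bash
cat > h.py <<'E'
import numpy as np, cv2
from scipy.spatial.transform import Rotation as R
from bench import sensors, vision
np.set_printoptions(precision=4,suppress=True)
def tool():
    o=sensors.get_obs(); T=np.eye(4); w,x,y,z=o['eef_rot']
    T[:3,:3]=R.from_quat([x,y,z,w]).as_matrix(); T[:3,3]=o['eef_pos']; return T
def cam(n,T=None):  # K, cam->world
    m=vision.camera_model(n); K=np.array(m['K'])
    return K,(T@np.array(m['hand_eye']) if n=='wrist' else np.linalg.inv(np.array(m['extrinsics'])))
def ray(c,uv):
    K,C=c; return C[:3,3],C[:3,:3]@np.linalg.solve(K,[uv[0],uv[1],1])
def onz(c,uv,z):
    o,d=ray(c,uv); return o+d*(z-o[2])/d[2]
def tri(rs):
    A=0;b=0
    for o,d in rs:
        d=d/np.linalg.norm(d);P=np.eye(3)-np.outer(d,d);A=A+P;b=b+P@o
    return np.linalg.solve(A,b)
def proj(c,p):
    K,C=c; q=K@(np.linalg.inv(C)@np.append(p,1))[:3]; return q[:2]/q[2]
E
python3 - <<'E'
from h import *
a=cv2.imread('pics/scene0.png')[165:250,290:395]; b=cv2.imread('pics/side0.png')[170:255,250:345]
f=lambda i:cv2.resize(i,None,fx=4.0,fy=4.0,interpolation=cv2.INTER_CUBIC)
A,B=f(a),f(b); cv2.imwrite('pics/m.png',np.hstack([A,B]))
s=cam('side');c=cam('scene')
for uv in [(264,248),(317,248),(319,228)]: print('side0',onz(s,uv,0),onz(s,uv,.06))
print(onz(c,(342,208),.06))
E
```

```text
side0 [ 0.6334 -0.121   0.    ] [ 0.6137 -0.057   0.06  ]
side0 [ 0.5009 -0.1296  0.    ] [ 0.494  -0.0647  0.06  ]
side0 [ 0.5023 -0.2077  0.    ] [ 0.4953 -0.1353  0.06  ]
[ 0.5582 -0.2587  0.06  ]
```

View pics/m.png

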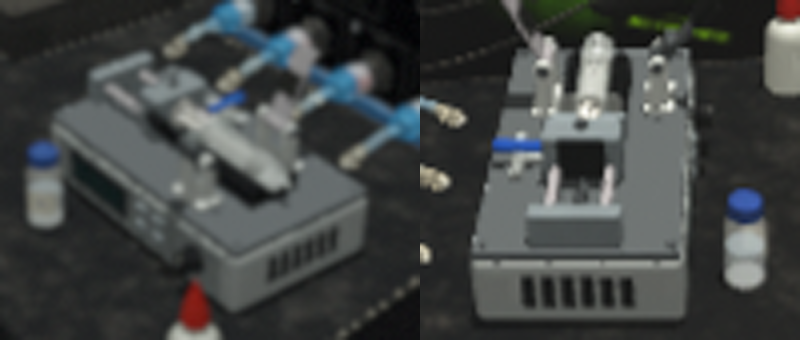

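The enlarged crops show the pump with its strap and lever leaning back and forward, centred near world (0.56, -0.23). I'll bring the wrist camera in front of it, with the fingers shut.

```bash
cat >> h.py <<'E'
def delta(p,rotz=None):
    "shift (mm) & rotvec in the present tool axes to world p, pointing down with tool x at yaw rotz"
    T=tool(); d=T[:3,:3].T@(np.array(p)-T[:3,3])*1000
    r=np.zeros(3)
    if rotz is not None:
        x=np.array([np.cos(rotz),np.sin(rotz),0]);z=np.array([0,0,-1.]);G=np.c_[x,np.cross(z,x),z]
        r=R.from_matrix(T[:3,:3].T@G).as_rotvec()
    return d,r
E
python3 -c "
from h import *
for p in [(.25,.5,.30),(.30,.2,.30),(.36,-.05,.29),(.42,-.25,.28)]: print(*delta(p,np.pi))"
```

```text
[-15.0872 -15.8686 -69.3998] [-0.0013 -0.0006 -0.4368]
[-187.2978 -266.5546  -69.1111] [-0.0013 -0.0006 -0.4368]
[-347.4216 -467.6908  -58.8856] [-0.0013 -0.0006 -0.4368]
[-486.3947 -623.521   -48.7151] [-0.0013 -0.0006 -0.4368]
```

Emit:
carry_out:
  deltas: "-15 -16 -69 0 0 -0.1 1; -50 -65 -69 0 0 -0.2 1; -84 -115 -69 0 0 -0.3 1; -118 -165 -69 0 0 -0.4 1; -152 -215 -69 0 0 -0.437 1; -187 -266 -69 0 0 -0.437 1; -225 -314 -67 0 0 -0.437 1; -265 -362 -65 0 0 -0.437 1; -306 -415 -62 0 0 -0.437 1; -347 -462 -59 0 0 -0.437 1; -390 -507 -55 0 0 -0.437 1; -430 -553 -52 0 0 -0.437 1"

```text
time_s: 1.65
eef_pos: [0.3982, -0.1614, 0.2833]
eef_rot: [0.0, 0.0, 1.0, -0.0]
wrist_force: [1.1, -0.2, -0.0]
opening: 0.001
grasp_force: 0.0
```

Emit:
carry_out:
  deltas: "-28 -36 2 0 0 0 1; -56 -70 3 0 0 0 1; -56 -70 3 0 0 0 1; -56 -70 3 0 0 0 1; -56 -70 3 0 0 0 1"

```text
time_s: 2.28
eef_pos: [0.4537, -0.2282, 0.2807]
eef_rot: [0.0, -0.001, 1.0, -0.0]
wrist_force: [0.3, -0.1, 0.2]
opening: -0.002
grasp_force: 0.0
```

Run:
```python
from h import *
T=tool(); np.save('T1.npy',T); im=vision.camera('wrist'); print(T, sensors.get_obs()['time_s'])
cv2.imwrite('pics/w1.png',im)
print(proj(cam('wrist',T),[.55,-.24,.06]))
```

```text
[[-1.     -0.001   0.0002  0.4537]
 [-0.001   1.     -0.     -0.2282]
 [-0.0002 -0.     -1.      0.2807]
 [ 0.      0.      0.      1.    ]] 2.325
[309.5721 241.1952]
```

View pics/w1.png

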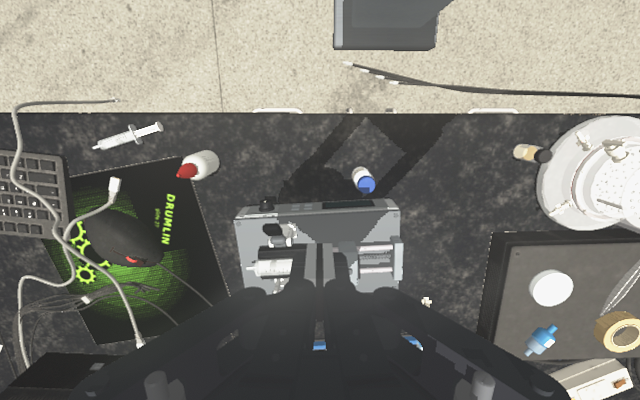

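The wrist image has its top toward the robot. The pump deck spans columns 235–402 from row 205 down, with the fingers hiding its far half, so I'll move 90 mm ahead.

Emit:
carry_out:
  deltas: "-45 0 0 0 0 0 1; -95 0 0 0 0 0 1; -95 0 0 0 0 0 1; -95 0 0 0 0 0 1"

```text
time_s: 2.82
eef_pos: [0.5486, -0.2284, 0.2805]
eef_rot: [-0.0, -0.001, 1.0, 0.0]
wrist_force: [-0.2, -0.3, -0.1]
opening: -0.002
grasp_force: 0.0
```

Run:
```python
from h import *
T=tool(); np.save('T2.npy',T); im=vision.camera('wrist'); print(T[:3,3], sensors.get_obs()['time_s'])
cv2.imwrite('pics/w2full.png',im)
cv2.imwrite('pics/w2.png',cv2.resize(im[100:275,210:430],None,fx=3.4,fy=3.4,interpolation=cv2.INTER_CUBIC))
```

```text
[ 0.5486 -0.2284  0.2805] 2.875
```

View pics/w2.png

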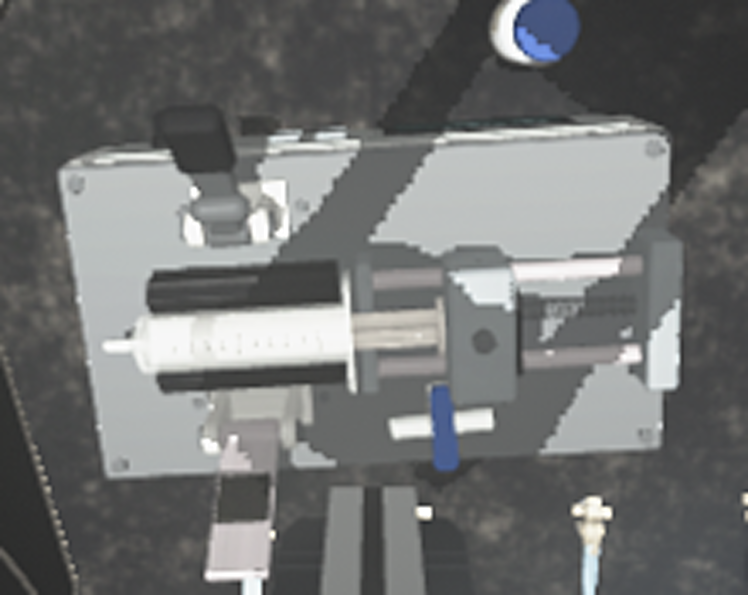

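The crop shows the whole pump. Deck corners (crop px) are (62,170), (667,135), (660,447) and (107,478). The strap leans back with its free end at (238,576), and the lever pad leans forward at (195,125).

Run:
```python
from h import *
T=np.load('T2.npy'); c=cam('wrist',T)
px=lambda u,v:((u+.5)/3.4+209.5,(v+.5)/3.4+99.5)
P=np.array([onz(c,px(*p),.06) for p in [(62,170),(667,135),(660,447),(107,478)]]) # (-x,-y),(-x,+y),(+x,+y),(+x,-y)
M=np.array([[-65,-115],[-65,115],[65,115],[65,-115]])/1000
print(P,[np.linalg.norm(P[i]-P[i-1]) for i in range(4)])
# rigid 2D fit
pc=P[:,:2].mean(0); U,S,Vt=np.linalg.svd((M).T@(P[:,:2]-pc)); Rm=(U@Vt).T
yaw=np.arctan2(Rm[1,0],Rm[0,0]); print('centre',pc,'yaw',yaw); print('res mm',((M@Rm.T+pc)-P[:,:2])*1e3)
np.save('pump.npy',[*pc,yaw])
W=lambda x,y,z:np.append(pc+Rm@np.array([x,y])/1e3,z/1e3)
# predicted vs seen checks
inv=lambda p:(np.array(p)-[209.5,99.5])*3.4-.5
for n,a in [('strap pin',(32,-46,95)),('lever pin',(-44,-46,96)),('vert end barrel axis',(0,-12,80)),('pusher',(0,0,98))]: print(n,inv(proj(c,W(*a))))
for a in np.arange(1.75,2.01,.05): print('strap',a,inv(proj(c,W(32-62*np.cos(a)+0*2,-46,95+62*np.sin(a)))))
for a in np.arange(1.65,1.96,.1): s=a+.26;print('lever',a,inv(proj(c,W(-44+62*np.cos(s),-46,96+62*np.sin(s)))))
# connectors:
```

```text
[[ 0.5188 -0.3413  0.06  ]
 [ 0.5059 -0.1198  0.06  ]
 [ 0.6293 -0.1111  0.06  ]
 [ 0.6432 -0.3348  0.06  ]] [np.float64(0.12452248825839117), np.float64(0.22188598047339894), np.float64(0.12368747261515223), np.float64(0.22422126307266302)]
centre [ 0.5743 -0.2267] yaw 0.0604522276490634
res mm [[-2.4714 -4.1753]
 [-3.423   3.8964]
 [ 2.9595  3.035 ]
 [ 2.935  -2.7561]]
strap pin [251.5902 433.9871]
lever pin [229.493  227.2119]
vert end barrel axis [340.4015 332.2234]
pusher [373.2042 345.298 ]
strap 1.75 [231.8896 544.9638]
strap 1.8 [233.1794 552.7106]
strap 1.85 [234.5095 560.0289]
strap 1.9000000000000001 [235.8743 566.8981]
strap 1.9500000000000002 [237.268  573.3004]
strap 2.0 [238.685  579.2212]
lever 1.65 [192.3061 193.1508]
lever 1.75 [191.3941 170.9779]
lever 1.85 [190.9533 149.6232]
lever 1.9500000000000002 [190.9852 129.4319]
```

Run:
```python
from h import *
T=np.load('T2.npy'); w=cam('wrist',T); s=cam('side'); c=cam('scene')
px=lambda u,v:((u+.5)/3.4+209.5,(v+.5)/3.4+99.5)
Wt=[px(592,498),px(425,512)]
St=[(290+170/4,165+52/4),(290+225/4,165+85/4),(290+285/4,165+120/4),(290+345/4,165+162/4)]
Dt=[(250+45/4,170+120/4),(250+27/4,170+180/4),(250+10/4,170+255/4)]
for i,a in enumerate(Wt):
  for j,b in enumerate(St):
    for k,d in enumerate(Dt):
      X=tri([ray(w,a),ray(c,b),ray(s,d)]); e=[np.linalg.norm(proj(q,X)-p) for q,p in((w,a),(c,b),(s,d))]
      if max(e)<8: print(i,j,k,X,np.array(e))
```

```text
0 0 1 [ 0.6324 -0.1355  0.0875] [7.9506 6.2078 5.4466]
0 1 2 [ 0.664  -0.1329  0.0362] [1.3256 1.0951 1.2291]
1 1 0 [ 0.6375 -0.1997  0.0874] [7.3866 5.7507 4.1855]
1 2 1 [ 0.6699 -0.2062  0.038 ] [1.5875 1.2166 1.232 ]
1 2 2 [ 0.6859 -0.1892  0.006 ] [7.9095 4.71   6.4633]
```

```bash
cat >> h.py <<'E'
def pump(x,y,z):
    a,b,t=np.load('pump.npy'); C,S=np.cos(t),np.sin(t)
    return np.array([a+(C*x-S*y)/1e3,b+(S*x+C*y)/1e3,z/1e3])
def inpump(p):
    a,b,t=np.load('pump.npy'); C,S=np.cos(t),np.sin(t); dx,dy=p[0]-a,p[1]-b
    return np.array([C*dx+S*dy,-S*dx+C*dy,p[2]])*1e3
E
python3 - <<'E'
from h import *
c=cam('scene')
b=onz(c,(417,215),0); print('panel corner',b,[ (z,proj(c,b+[0,0,z])) for z in (.1,.15,.2)])
b=onz(c,(348,168),0); print(b)
print(inpump(tool()[:3,3]))
for p in [(80,-46,205),(80,-46,132)]: print(pump(*p),*delta(pump(*p),np.pi+.06))
E
```

```text
panel corner [ 0.7876 -0.3522  0.    ] [(0.1, array([421.7581, 188.199 ])), (0.15, array([424.3186, 173.7762])), (0.2, array([427.0128, 158.6008]))]
[0.7927 0.0205 0.    ]
[-25.9942  -0.3463 280.7882]
[ 0.6569 -0.2678  0.205 ] [-108.5446  -39.2173   75.7823] [-0.0002 -0.0001 -0.0594]
[ 0.6569 -0.2678  0.132 ] [-108.5539  -39.2025  148.7823] [-0.0002 -0.0001 -0.0594]
```

Emit:
carry_out:
  deltas: "-55 -20 0 0 0 -0.03 1; -108 -39 0 0 0 -0.059 1; -108 -39 40 0 0 -0.059 1; -108 -39 76 0 0 -0.059 1; -108 -39 115 0 0 -0.059 1; -108 -39 149 0 0 -0.059 1; -108 -39 149 0 0 -0.059 1; -108 -39 149 0 0 -0.059 1"

```text
time_s: 3.88
eef_pos: [0.6576, -0.2688, 0.1338]
eef_rot: [0.001, -0.029, 1.0, -0.001]
wrist_force: [-0.7, 0.4, 0.5]
opening: 0.004
grasp_force: 0.0
```

Run:
```python
from h import *
T=tool(); np.save('T3.npy',T); im=vision.camera('wrist'); print(T[:3,3],inpump(T[:3,3]), sensors.get_obs()['time_s'])
cv2.imwrite('pics/w3.png',cv2.resize(im[50:300,200:420],None,fx=2.4,fy=2.4))
```

```text
[ 0.6576 -0.2688  0.1338] [ 80.5818 -47.0469 133.8343] 3.925
```

View pics/w3.png

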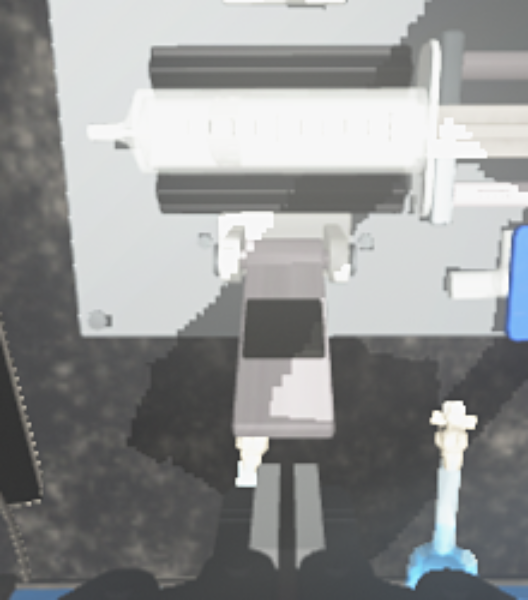

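The closed fingers stand right behind the strap's free end (fingers at x≈287, strap centred at ≈283, crop px). Now I'll sweep the strap over.

Emit:
carry_out:
  deltas: "8 0 -1 0 0 0 1; 16 0 -2 0 0 0 1; 24 0 -3 0 0 0 1; 30 0 -3 0 0 0 1; 36 0 -3 0 0 0 1; 43 0 -3 0 0 0 1; 50 0 -3 0 0 0 1; 57 0 -1 0 0 0 1; 63 0 1 0 0 0 1; 69 0 5 0 0 0 1; 74 0 9 0 0 0 1; 74 0 9 0 0 0 1"

```text
time_s: 5.42
eef_pos: [0.5825, -0.2723, 0.1218]
eef_rot: [-0.001, -0.029, 1.0, 0.0]
wrist_force: [-0.2, -0.1, -0.3]
opening: -0.004
grasp_force: 0.0
```

Run:
```python
from h import *
T=tool(); im=vision.camera('wrist'); o=sensors.get_obs(); print(inpump(T[:3,3]), o['time_s'],o['wrist_force'])
cv2.imwrite('pics/w4.png',cv2.resize(im[50:300,200:420],None,fx=2.4,fy=2.4))
```

```text
[  5.4387 -45.9813 121.7628] 5.475 [0.5136 0.2045 0.6957]
```

View pics/w4.png

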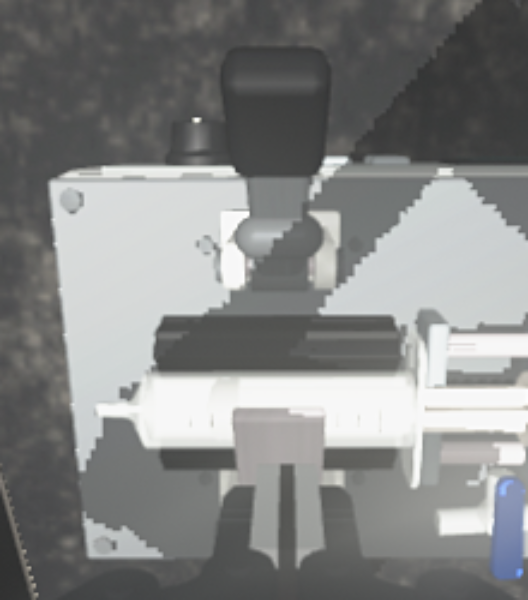

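The strap is following: its free end is at (278,410), leaning over the barrel with the fingers behind it, and the lever is still up at (275,110). I'll continue down to the barrel.

Emit:
carry_out:
  deltas: "4 0 5 0 0 0 1; 7 0 10 0 0 0 1; 9 0 15 0 0 0 1; 10 0 19 0 0 0 1; 11 0 22 0 0 0 1; 11 0 24 0 0 0 1; 11 0 26 0 0 0 1; 11 0 27 0 0 0 1; 11 0 27 0 0 0 1"

```text
time_s: 6.6
eef_pos: [0.5723, -0.2732, 0.0961]
eef_rot: [-0.0, -0.03, 1.0, -0.0]
wrist_force: [-2.9, 1.2, 4.7]
opening: 0.0
grasp_force: 2.4
```

Emit:
carry_out:
  deltas: "0 0 1 0 0 0 1; 0 0 1 0 0 0 1; 0 0 1 0 0 0 1; 0 0 -20 0 0 0 1; 0 0 -60 0 0 0 1; 0 0 -110 0 0 0 1; 0 0 -150 0 0 0 1; 0 0 -150 0 0 0 1"

```text
time_s: 7.6
eef_pos: [0.5746, -0.2746, 0.2515]
eef_rot: [0.004, -0.03, 1.0, -0.003]
wrist_force: [-0.3, -0.3, -0.5]
opening: 0.0
grasp_force: 0.0
```

Run:
```python
from h import *
T=tool(); im=vision.camera('wrist'); o=sensors.get_obs(); print(inpump(T[:3,3]), o['time_s'],o['wrist_force'])
cv2.imwrite('pics/w5.png',cv2.resize(im[80:330,190:430],None,fx=2.4,fy=2.4))
c=cam('wrist',T)
for a in (0,.05,.1,.2):print(a,(proj(c,pump(32-62*np.cos(a),-46,95+62*np.sin(a)+2))-[190,80])*2.4)
for l in (1.5,1.7,1.9):
    s=l+.26; print(l,(proj(c,pump(-44+62*np.cos(s)-9*np.sin(s),-46,96+62*np.sin(s)+9*np.cos(s)))-[190,80])*2.4)
```

```text
[ -2.5993 -47.7938 251.5171] 7.65 [ 0.3182  0.6275 -0.0991]
0 [313.3805 190.2508]
0.05 [313.3756 191.6915]
0.1 [313.3704 193.5223]
0.2 [313.3589 198.3754]
1.5 [313.3387 117.8506]
1.7 [313.3727  82.0638]
1.9 [313.4076  50.7921]
```

View pics/w5.png

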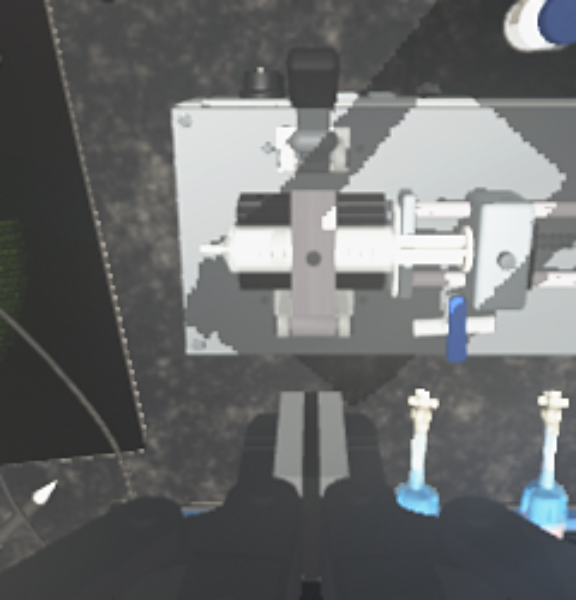

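The strap lies across the barrel with its end at row 190, as predicted for angle 0. The lever pad's end is at (313,48), so its angle is about 1.92. Now I'll move in front of the lever.

Emit:
carry_out:
  deltas: "55 0 0 0 0 0 1; 107 0 0 0 0 0 1; 107 0 0 0 0 0 1; 107 0 50 0 0 0 1; 107 0 90 0 0 0 1; 107 0 118 0 0 0 1; 107 0 118 0 0 0 1; 107 0 118 0 0 0 1; 107 0 118 0 0 0 1"

```text
time_s: 8.78
eef_pos: [0.4665, -0.2802, 0.129]
eef_rot: [0.001, -0.03, 1.0, -0.001]
wrist_force: [0.1, 0.2, 0.1]
opening: -0.0
grasp_force: 0.0
```

Run:
```python
from h import *
T=tool(); im=vision.camera('wrist'); o=sensors.get_obs(); print(inpump(T[:3,3]), o['time_s'],o['wrist_force'])
cv2.imwrite('pics/w6.png',im)
s=vision.camera('side'); cv2.imwrite('pics/s6.png',cv2.resize(s[130:270,240:360],None,fx=4,fy=4,interpolation=cv2.INTER_CUBIC))
```

```text
[-110.8346  -46.857   129.0344] 8.825 [ 0.8928 -0.6074  0.1907]
```

View pics/s6.png

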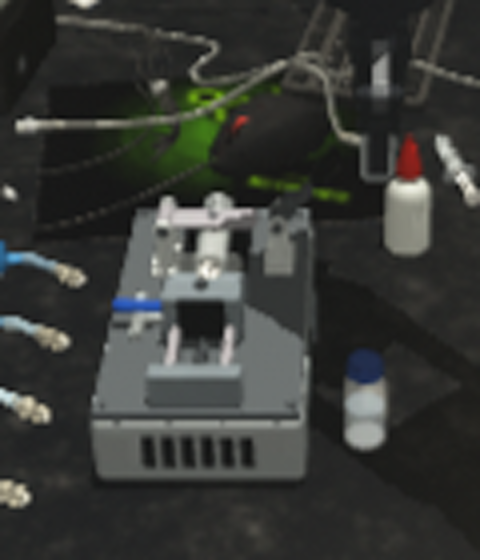

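The side view shows the strap lying across the barrel and the shut fingers in front of the lever with a gap, clear of the bottle. Now I'll push the lever over.

Emit:
carry_out:
  deltas: "-8 0 -2 0 0 0 1; -16 0 -4 0 0 0 1; -24 0 -6 0 0 0 1; -32 0 -8 0 0 0 1; -40 0 -9 0 0 0 1; -48 0 -10 0 0 0 1; -56 0 -11 0 0 0 1; -64 0 -12 0 0 0 1; -71 0 -11 0 0 0 1; -78 0 -10 0 0 0 1; -85 0 -6 0 0 0 1; -85 0 -6 0 0 0 1"

```text
time_s: 10.38
eef_pos: [0.5512, -0.2744, 0.1333]
eef_rot: [0.001, -0.03, 1.0, -0.0]
wrist_force: [-0.3, -0.5, -0.3]
opening: 0.0
grasp_force: 0.0
```

Emit:
carry_out:
  deltas: "-3 0 2 0 0 0 1; -6 0 4 0 0 0 1; -10 0 8 0 0 0 1; -13 0 11 0 0 0 1; -15 0 13 0 0 0 1; -17 0 15 0 0 0 1; -17 0 16 0 0 0 1; -17 0 16 0 0 0 1"

```text
time_s: 11.38
eef_pos: [0.5677, -0.2734, 0.1176]
eef_rot: [0.0, -0.03, 1.0, -0.0]
wrist_force: [-0.6, 0.6, 0.6]
opening: 0.004
grasp_force: 0.6
```

Emit:
carry_out:
  deltas: "0 0 1 0 0 0 1; 0 0 1 0 0 0 1; 0 0 2 0 0 0 1; 0 0 2 0 0 0 1; 0 0 2 0 0 0 1"

```text
time_s: 12.0
eef_pos: [0.5682, -0.2735, 0.1165]
eef_rot: [0.001, -0.03, 1.0, -0.0]
wrist_force: [0.6, 2.1, 6.6]
opening: 0.001
grasp_force: 3.0
```

Run:
```python
from h import *
T=tool(); im=vision.camera('wrist'); o=sensors.get_obs(); print(inpump(T[:3,3]), o['time_s'],o['wrist_force'])
cv2.imwrite('pics/w7.png',cv2.resize(im[80:330,190:430],None,fx=2.4,fy=2.4))
```

```text
[ -8.9314 -46.35   116.4613] 12.05 [0.8547 1.1488 6.9001]
```

View pics/w7.png

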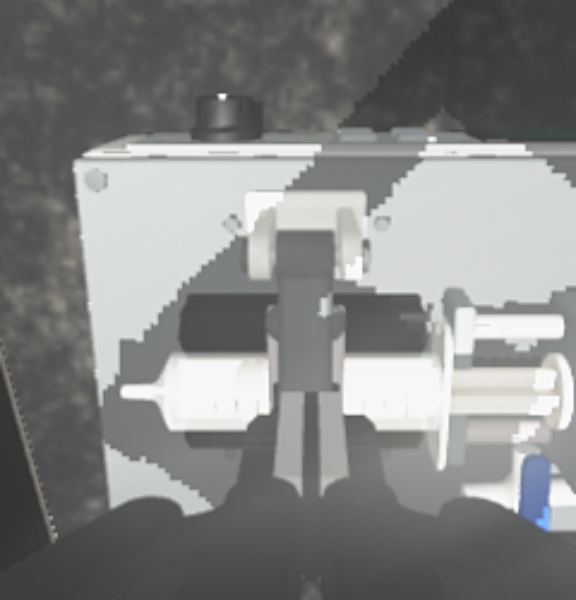

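The lever lies over the strap with the fingers on its pad at (310,400). I'll press on until the stop is clearly felt.

Emit:
carry_out:
  deltas: "0 0 1 0 0 0 1; 0 0 2 0 0 0 1; 0 0 2 0 0 0 1"

```text
time_s: 12.42
eef_pos: [0.5684, -0.2737, 0.1159]
eef_rot: [0.001, -0.03, 1.0, -0.001]
wrist_force: [-2.6, 3.5, 14.1]
opening: -0.002
grasp_force: 7.1
```

Emit:
carry_out:
  deltas: "0 0 1 0 0 0 1; 0 0 2 0 0 0 1; 0 0 2 0 0 0 1"

```text
time_s: 12.8
eef_pos: [0.5687, -0.2738, 0.1153]
eef_rot: [0.002, -0.03, 1.0, -0.001]
wrist_force: [-4.8, 5.4, 21.2]
opening: 0.0
grasp_force: 11.3
```

Emit:
carry_out:
  deltas: "0 0 2 0 0 0 1; 0 0 3 0 0 0 1; 0 0 3 0 0 0 1"

```text
time_s: 13.18
eef_pos: [0.5691, -0.274, 0.1145]
eef_rot: [0.002, -0.03, 1.0, -0.001]
wrist_force: [-10.7, 8.7, 34.9]
opening: 0.004
grasp_force: 17.7
```

The force climbs steeply while the fingers barely move, so this is the stop. I'll lift off and check.

Emit:
carry_out:
  deltas: "0 0 -5 0 0 0 1; 0 0 -30 0 0 0 1; 0 0 -80 0 0 0 1; -40 0 -130 0 0 0 1; -60 0 -130 0 0 0 1; -60 0 -130 0 0 0 1; -60 0 -130 0 0 0 1; -60 0 -130 0 0 0 1"

```text
time_s: 14.18
eef_pos: [0.626, -0.2698, 0.2371]
eef_rot: [-0.001, -0.029, 1.0, 0.001]
wrist_force: [-0.4, -0.2, -0.4]
opening: 0.002
grasp_force: 0.0
```

Run:
```python
from h import *
T=tool(); im=vision.camera('wrist'); o=sensors.get_obs(); print(inpump(T[:3,3]), o['time_s'],o['wrist_force'])
cv2.imwrite('pics/w8.png',cv2.resize(im[60:260,210:410],None,fx=3,fy=3))
c=cam('wrist',T)
for l in (0,.06,.15,.25):
    s=l+.26; print(l,(proj(c,pump(-44+62*np.cos(s)-9*np.sin(s),-46,96+62*np.sin(s)+9*np.cos(s)))-[210,60])*3)
print((proj(c,pump(0,-12,80))-[210,60])*3,(proj(c,pump(-44,-46,96))-[210,60])*3)
```

```text
[ 48.9739 -46.1096 237.143 ] 14.225 [-0.8699  0.0686 -0.1125]
0 [323.0305 296.9558]
0.06 [322.9827 293.5048]
0.15 [322.9061 286.7362]
0.25 [322.8143 276.9078]
[422.9795 237.5424] [322.6478  97.0841]
```

View pics/w8.png

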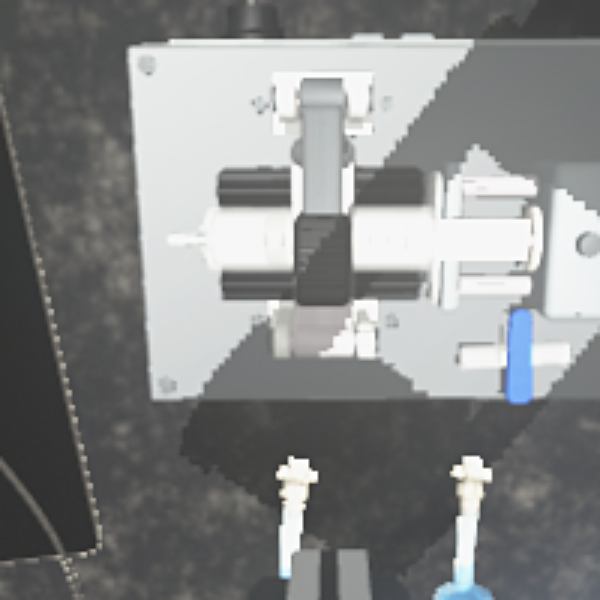

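The lever pad's end is at (325,303), at or past the fully-down prediction (row 297). The strap is under it, the syringe is in its cradle and the fingers are clear, so I'll hand in.

```bash
python3 -c "
from bench import ctrl; print(ctrl.hand_in())"
```

```text
the job is handed in; nothing more can be done
None
```

I swung the strap onto the barrel, pushed the cam lever down until it hit its stop, moved the arm clear and handed the job in. The last picture shows the lever down and the syringe in its cradle, but no verdict came back, and I had no reading of the strap's force on the barrel.

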